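# Unload a boxed-in bracket from a welding fixture and reset its stops

## Task

The bracket in the welding fixture is finished, but three loose stops stand too close round it for a grip: first move all three into the empty rubber-lined tray, standing upright. Then lift the bracket out and stand it on its base plate on the free end of the cooling rack, without shifting the flange that lies on the other end. Last, put each stop back on the very spot it came from, upright and square to the fixture as before, so that the fixture is ready for the next bracket.

Things in the scene. Friction and masses are not known exactly. Their poses are not given: they have to be found in the camera images.
- tube_stop: loose stop, 0.5 kg: a square tube post, 36 x 36 mm, on a square foot plate 44 x 44 x 8 mm; 100 mm tall overall, black square hollow look at the top. Origin: centre of its underside; z up, x and y square to its faces. Grip the post across two flat faces, about 80 mm above the underside.
- screw_jack: loose stop, 0.45 kg: a round steel screw jack, foot 44 mm across, tapering to a cylinder 30 mm across between 40 and 85 mm above the underside, then a 16 mm dark screw and a round top pad 26 mm across; 113 mm tall overall. Origin: centre of its underside; z up. Grip the 30 mm cylinder, about 72 mm above the underside.
- step_block: loose stop, 0.75 kg: a stepped steel block, lower part 44 x 44 mm and 40 mm tall, with a narrower square column 24 x 24 mm on top of it up to 96 mm overall. Origin: centre of its underside; z up, x and y square to its faces. Grip the narrow column across two flat faces, about 76 mm above the underside.
- bracket: the finished loose bracket, 0.38 kg: base plate 70 (x) x 56 (y) x 6 mm, an upright open square tube 35 x 35 mm at its centre, top 56 mm above the underside, and a pipe stub 21 mm across sticking out on the tube's +x side, 34 mm above the underside, to 43 mm from the centre. Origin: centre of the underside; z up. Grip the tube's two plain faces (along y), about 36 mm above the underside.
- fixture: fixed welding fixture, moved and turned each time: drilled dark plate 220 x 220 x 12 mm. Origin: centre of its underside. Bracket starts at its centre, turned alike, at a 10 mm high fence on +x. The stops start square to it on three white-outlined spots centred 60 mm to -x, 53 mm to +y, 53 mm to -y, 2 to 3 mm off the bracket; which stop is where changes. A 70 mm C-clamp is on the +x +y corner.
- tray: the grey steel parking tray, fixed, with a black rubber liner, empty at the start: 250 (x) x 120 (y) mm outside, 18 mm tall, walls and floor 4 mm thick. Origin: centre of its underside; z up, floor at z = 4 mm. There is room for the three stops in one row along x (70 mm apart). It is on the left or the right of the fixture.
- rack: the cooling rack, fixed: a low grating of dark steel bars, 240 (x) x 130 (y) mm, flat top 30 mm above its underside. Origin: centre of its underside; z up. The flange lies on the half at +x, the half at -x is free (middle of the free part: x = -60 mm). It is on the side of the fixture where the tray is not.
- flange: a loose welding-neck flange, 0.5 kg, already cooling on the rack: round, 78 mm across, 28 mm tall, lying flat about 65 mm to +x of the rack's centre. Origin: centre of its underside. Leave it alone.
Mind the look-alikes: they are no part of the job. Leave any turquoise or yellow look-alike of the bracket alone.

How it is judged:
By the outcome, as a careful person would: the job done as asked, in the order asked, and still so for the second after the job is handed in, with the robot touching nothing.
It also fails if it takes over 141 s, if anything falls off the work surface, if the arm or the gripper's body presses on something with over 40 N, if the wrist force passes 120 N, or if a joint passes its speed limit or range.

## Robot

A 7-joint arm with a two-finger parallel gripper is mounted at the origin on the work surface. World frame = base frame: x ahead of the robot, y to its left, z up, the work surface at z = 0. Lengths are in mm, angles in degrees, forces in N, time in s.
With the tool pointing down it reaches from about 400 to 875 mm from the base axis. Payload 6.5 kg.
Tool frame: the origin (TCP) lies where the fingers leave the gripper's body, on its centre line; the fingertips stand 73 mm ahead of it and the grasp point (between the pads) lies 54 mm ahead of it; z points along the fingers, y is the line along which they close (so a half turn about z gives the same grasp; the last joint's range is limited). The gripper opens to 85 mm and grips with 20 to 120 N. Pads are 22 mm wide; open, the fingers measure 114 mm over their backs; the gripper's body (76 mm by 85 mm) begins 54 mm behind the grasp point. The pads swing forward as they close: fully open they stand 13 mm farther back than shut.
Start: joints at [65.134, 30.733, -0.252, 88.115, 0.149, 61.152, -4.079], TCP at [233.713, -606.521, 303.89] pointing down, gripper open.
Joint ranges: [-154.64, 154.64], [-21.42, 123.67], [-72.66, 72.17], [13.99, 137.28], [-74.86, 254.86], [10.95, 109.41], [-158.01, 158.01]. Speed limits (degrees/s): [136.94, 136.94, 180, 180, 180, 180, 180].

## Interface

Orientations are given as [roll, pitch, yaw] about the fixed x, y, z axes, in that order (R = Rz(yaw) Ry(pitch) Rx(roll)).
In Python, from plant import robot, command_gripper, kin, get_state, optics, workorder gives the robot as it stands. The module is installed in compiled form; this text tells all that it offers. Calls block until the motion is done:
- robot.movep(position, orientation): joint-space move of the TCP to a pose.
- robot.movel(position, rot=None, vel=150, guard=None): straight line of the TCP; rot=None keeps the orientation; vel is the mean speed in mm/s. With guard (N) it stops when the force on the tool has changed by that much, and returns True; else False.
- robot.movej(angles): joint-space move.
- command_gripper(opening, squeeze=None): finger opening in mm; squeeze is the grip in N (None keeps the last); returns when the fingers have stopped.
- robot.sleep(seconds).
- kin.inverse_kinematics(position, orientation): joint angles nearest the present ones, or None.
- get_state(): the state.
- optics.read_camera(name): name is "scene" or "top" or "wrist"; returns a dict with "image" (384x512x3 uint8, red, green, blue), "z_map" (384x512 float32, mm along the optical axis (not along the pixel's ray), 0 where there is no reading), "mtx" (3x3 intrinsics, pixels), "camera_from_world" (4x4, takes a point from world to camera coordinates); the wrist camera has in their place "mount" (4x4, takes a point from camera to tool coordinates, whose origin is the TCP and whose axes are the flange's). Camera axes: x right, y up, looking along -z (the intrinsics and any distortion apply to the point x, -y, -z); pixel columns grow to the right and rows downward; lengths in mm; the calibration is good to about 2 mm. The wrist camera is an equidistant fisheye: a pixel r from the principal point sees the ray r / f radians off the axis. A picture is of the moment at which its call begins: read the wrist's pose just before it.
A pose or a line that the arm cannot do raises robot.PlanningError and nothing moves.
- workorder.job_done(): hands the job in; it is judged then, once.
Trained networks look in the newest picture that a camera, given by its name, has taken for a name from the list of things; names that differ only in an ending like _2 or _b are one class to them, and where a whole thing is asked for, a point or a joint stands for the part that bears it (a point fixed in the world has none). Each returns a list of dicts, best first, with "conf" (0 to 1); they miss things now and then, are a little off and sometimes report something else, mostly with a low value. They report only what shows in the picture. A call takes as long as a camera call. They do not tell look-alikes from the thing itself.
- optics.regions_of(camera, target): "region" (384x512 bool, what is visible of it).
- optics.place_of(camera, target): "centre" ([x, y, z] in mm, in world coordinates, good to about 4 mm: a listed point, or the origin of a listed thing).
The state is a dict: "time_s": time; "joint_positions": joint angles; "dq": joint speeds; "tau": joint torques, N m; "tool_pos": TCP position; "eef_rot": TCP orientation; "force": force on the tool from outside, world axes, zero at the start; "ft_torque": the same for the moment, N m; "width": finger opening in mm; "gripper_force": force on a finger pad.
Only numpy, scipy, OpenCV 4.12 (cv2) and the standard library are available. Lean on these libraries where they do the work, as an engineer would, in place of code of your own. Each camera call takes 0.05 s, during which the arm holds its last target. There are 200 camera calls.

## Working session

There is one attempt and no reset: what is moved stays moved. The work goes in short steps, each a Python script; the robot and the scene stay as the last script left them, time stands still between calls to the robot, and variables do not carry over. Pictures are saved under pics/ and viewed, at most 14 in all, crops included, and the job is handed in when it is done.

```bash
mkdir -p pics; ls
cat > h.py <<'E'
import numpy as np, cv2
from plant import robot, command_gripper, kin, get_state, optics, workorder
def cam(n):
    c=optics.read_camera(n); return c
def world(c):
    # HxWx3 world points for pinhole cams
    K=c["mtx"]; z=c["z_map"]; v,u=np.mgrid[:z.shape[0],:z.shape[1]]
    X=np.stack([(u-K[0,2])/K[0,0]*z,-(v-K[1,2])/K[1,1]*z,-z],-1)
    T=np.linalg.inv(c["camera_from_world"]); P=X@T[:3,:3].T+T[:3,3]; P[z==0]=np.nan
    return P
def save(img,name): cv2.imwrite("pics/"+name,img[:,:,::-1])
E
python3 - <<'E'
from h import *
names=["tube_stop","screw_jack","step_block","bracket","fixture","tray","rack","flange"]
for n in ("top","scene"):
    c=cam(n); np.savez(n+".npz",**{k:v for k,v in c.items() if not isinstance(v,str)}); print(n,c.keys(),c["mtx"].tolist())
    save(c["image"],n+".png")
    for t in names:
        print(t,[(np.round(d["centre"],0).tolist(),round(d["conf"],2)) for d in optics.place_of(n,t)])
print(get_state())
E
```

```text
pics
top dict_keys(['image', 'z_map', 'mtx', 'camera_from_world']) [[360.94092725122476, 0.0, 253.83384526626844], [0.0, 360.94092725122476, 193.81812616257474], [0.0, 0.0, 1.0]]
tube_stop [([589.0, -55.0, 12.0], 0.76)]
screw_jack [([579.0, 48.0, 13.0], 0.85)]
step_block [([523.0, -6.0, 10.0], 0.59)]
bracket [([384.0, -56.0, 4.0], 0.89), ([583.0, -2.0, 18.0], 0.8), ([349.0, 87.0, -8.0], 0.61)]
fixture [([583.0, -0.0, 2.0], 0.93)]
tray [([500.0, 292.0, 2.0], 0.57)]
rack [([483.0, -280.0, -2.0], 0.84)]
flange [([547.0, -280.0, 31.0], 0.62)]
scene dict_keys(['image', 'z_map', 'mtx', 'camera_from_world']) [[489.44828916631434, 0.0, 260.5618468936048], [0.0, 489.44828916631434, 190.6745307282016], [0.0, 0.0, 1.0]]
tube_stop [([586.0, -55.0, 10.0], 0.88)]
screw_jack []
step_block [([524.0, -6.0, 14.0], 0.86), ([584.0, -1.0, 2.0], 0.39)]
bracket [([387.0, -54.0, 3.0], 0.93), ([260.0, 226.0, 2.0], 0.85), ([586.0, -4.0, 13.0], 0.83), ([349.0, 89.0, -2.0], 0.8)]
fixture [([582.0, 3.0, 4.0], 0.68)]
tray [([502.0, 291.0, 0.0], 0.96)]
rack [([485.0, -292.0, -4.0], 0.62)]
flange [([543.0, -279.0, 33.0], 0.75), ([585.0, -2.0, 9.0], 0.62)]
{'time_s': 0.9, 'joint_positions': array([65.13137368, 30.73204821, -0.2551275 , 88.11512977,  0.14999568,
       61.15178439, -4.08016577]), 'dq': array([ 0.00438265, -0.01278102,  0.03161535,  0.01117895,  0.07722958,
        0.01795692, -0.02376255]), 'tau': array([-4.36665259e-04, -5.83332646e+01,  1.04779299e+00, -2.59442031e+01,
        1.24876527e-02,  1.79631661e-03,  1.34092025e-05]), 'tool_pos': array([ 233.7646373 , -606.50228546,  303.90566742]), 'eef_rot': array([1.79998563e+02, 9.07204386e-04, 2.10801285e+01]), 'force': array([ 0.24053007, -0.54408431, -0.31822259]), 'ft_torque': array([-0.00675375,  0.02956082,  0.02915977]), 'gripper_force': 0.0, 'width': 85.52948627628365}
```

View pics/top.png

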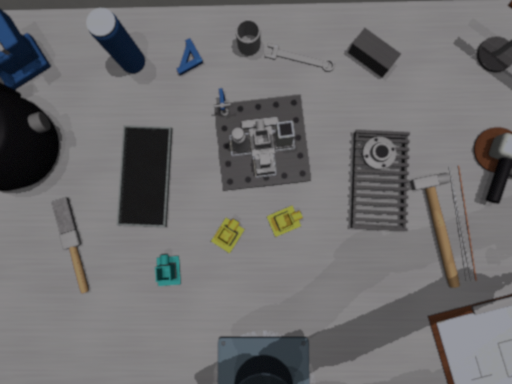

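View pics/scene.png

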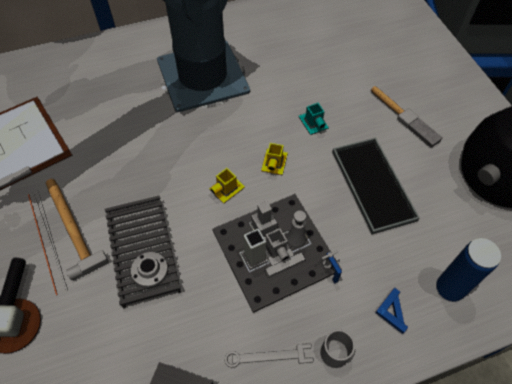

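The top view shows the fixture at about (262,142) px with the clamp on its upper-left corner (+x +y). The jack is at (238,135), the tube stop at (286,129), the step block at (264,163), and the grey bracket in the middle. The tray is on the left at (146,176). The rack is on the right at (380,180), with the flange on its far half. The yellow and turquoise brackets are look-alikes. Next I'll fit plane outlines and take a close look.

```bash
cat >> h.py <<'E'
def wrist():
    s=get_state(); c=cam("wrist"); z=c["z_map"]; K=c["mtx"]
    from scipy.spatial.transform import Rotation as R
    Rt=R.from_euler("xyz",s["eef_rot"],degrees=True).as_matrix()
    v,u=np.mgrid[:z.shape[0],:z.shape[1]]
    a=(u-K[0,2])/K[0,0]; b=(v-K[1,2])/K[1,1]; r=np.hypot(a,b)+1e-9; t=np.tan(np.minimum(r,1.5))/r
    X=np.stack([a*t*z,-b*t*z,-z],-1); M=c["mount"]
    P=(X@M[:3,:3].T+M[:3,3])@Rt.T+s["tool_pos"]; P[(z==0)|(r>1.3)]=np.nan
    return c,P
def rect(pts):
    (cx,cy),(w,h),a=cv2.minAreaRect(pts.astype(np.float32)); return round(cx,1),round(cy,1),round(w,1),round(h,1),round(a,2)
E
python3 - <<'E'
from h import *
c=dict(np.load("top.npz")); P=world(c)
def sel(x0,x1,y0,y1,z0,z1):
    m=(P[...,0]>x0)&(P[...,0]<x1)&(P[...,1]>y0)&(P[...,1]<y1)&(P[...,2]>z0)&(P[...,2]<z1); return m
tab=sel(300,800,-400,400,-15,8); print("table z",np.nanmedian(P[tab][:,2]))
for n,b in dict(fix=(440,720,-130,130,8,16),tray=(350,650,210,370,10,25),rack=(340,630,-370,-190,24,36)).items():
    print(n,rect(P[sel(*b)][:,:2]),np.median(P[sel(*b)][:,2]))
print(get_state()["time_s"])
robot.movep([560,0,420],[180,0,96])
s=get_state();print(s["time_s"],s["tool_pos"],s["eef_rot"],s["joint_positions"])
c,P=wrist(); np.savez("w1.npz",img=c["image"],P=P); save(c["image"],"w1.png"); print(c["mtx"],c["mount"])
E
```

```text
table z 0.0662432887390878
fix (592.2, 1.1, 237.3, 220.0, 5.94) 11.866191238424108
tray (501.4, 293.6, 122.5, 250.3, 86.99) 17.14370081360397
rack (483.7, -295.3, 151.0, 240.4, 86.42) 29.4976792210021
0.9
3.375 [560.07701726  -1.37159988 419.68265827] [-1.79969601e+02  2.23079935e-02  9.58674498e+01] [ 23.03033563  19.53306472 -35.54237529  92.19471688  11.80611613
  72.09778527  -8.73709416]
[[297.31863964   0.         255.42002606]
 [  0.         297.31863964 191.80710219]
 [  0.           0.           1.        ]] [[ 2.64731491e-04  9.49920974e-01  3.12490116e-01  8.01442943e+01]
 [ 9.99999543e-01 -5.38449669e-04  7.89635419e-04  3.49797781e-01]
 [ 9.18351446e-04  3.12489764e-01 -9.49920683e-01 -7.01264036e+01]
 [ 0.00000000e+00  0.00000000e+00  0.00000000e+00  1.00000000e+00]]
```

View pics/w1.png

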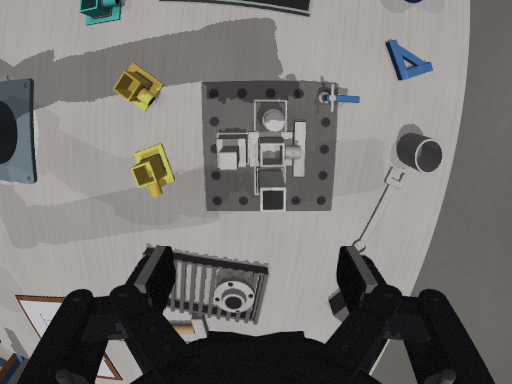

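The wrist view shows the plate spanning (203..337, 82..212) px. The jack pad is at (273,120), the step block at (232,150), the tube top at (273,200), and the bracket at (272,155) with its stub towards the fence at (300,150). The clamp is at (330,97). Next I'll fit these in 3D.

```bash
cat > fit.py <<'E'
from h import *
def fixfit(P,guess=(583,-0.5,6.0),clean=True):
    cx,cy,a=guess
    for _ in range(2):
        t=np.radians(a); d=P[...,:2]-[cx,cy]; X=d@[np.cos(t),np.sin(t)]; Y=d@[-np.sin(t),np.cos(t)]
        m=(abs(X)<125)&(abs(Y)<125)&(abs(P[...,2]-12)<4)
        # edges from +-: use 4 sides via robust line fits on extreme points per bin
        mm=m.astype(np.uint8); lo=[];
        def edge(U,V,sgn,vr):
            pts=[]
            for b in np.arange(vr[0],vr[1],6.):
                k=m&(V>=b)&(V<b+6)
                if k.sum()>5: pts.append((b+3,sgn*np.percentile(sgn*U[k],99)))
            p=np.array(pts); q=np.polyfit(p[:,0],p[:,1],1); r=p[:,1]-np.polyval(q,p[:,0]); g=abs(r)<2.5*np.std(r)+.1
            return np.polyfit(p[g,0],p[g,1],1)
        e=[edge(X,Y,1,(-95,50)),edge(X,Y,-1,(-95,95)),edge(Y,X,1,(-95,50)),edge(Y,X,-1,(-95,95))]
        ox=(e[0][1]+e[1][1])/2; oy=(e[2][1]+e[3][1])/2
        sl=np.degrees(np.arctan([-e[0][0],-e[1][0],e[2][0],e[3][0]]))
        print("size",e[0][1]-e[1][1],e[2][1]-e[3][1],"slopes",sl.round(2))
        cx,cy=cx+ox*np.cos(t)-oy*np.sin(t),cy+ox*np.sin(t)+oy*np.cos(t); a+=np.median(sl)
    return cx,cy,a
def loc(P,f):
    t=np.radians(f[2]); d=P[...,:2]-f[:2]; return d@[np.cos(t),np.sin(t)],d@[-np.sin(t),np.cos(t)],P[...,2]
def tops(P,f):
    X,Y,Z=loc(P,f)
    for n,(x,y,z) in dict(step=(-60,0,108),jack=(0,53,125),tube=(0,-53,112),bracket=(0,0,68)).items():
        m=(abs(X-x)<26)&(abs(Y-y)<26)&(abs(Z-z)<4)
        if m.sum()>5:
            print(n,m.sum(),"rect",rect(np.stack([X[m],Y[m]],1)),"bbox",np.percentile(X[m],[1,99]).round(1),np.percentile(Y[m],[1,99]).round(1),"z",np.median(Z[m]).round(1))
E
python3 - <<'E'
from fit import *
P=np.load("w1.npz")["P"]; f=fixfit(P); print("wrist",f); tops(P,f)
c=dict(np.load("top.npz")); T=world(c); g=fixfit(T); print("top",g); tops(T,g)
def sel(P,x0,x1,y0,y1,z0,z1): return (P[...,0]>x0)&(P[...,0]<x1)&(P[...,1]>y0)&(P[...,1]<y1)&(P[...,2]>z0)&(P[...,2]<z1)
for n,Q in(("w",P),("t",T)):
    m=sel(Q,340,630,-352,-190,25,36).astype(np.uint8); 
    k,l,s,_=cv2.connectedComponentsWithStats(m); i=1+np.argmax(s[1:,4]); print(n,"rack",rect(Q[l==i][:,:2]))
    m=sel(Q,490,600,-330,-230,45,70); print("flange",rect(Q[m][:,:2]) if m.any() else None)
E
```

```text
size 215.900574791496 193.4982046734246 slopes [-0.35 -0.42  0.35  0.47]
size 215.78414356963424 193.43630668927415 slopes [-0.14 -0.43  0.28  0.47]
wrist (np.float64(582.003580846923), np.float64(10.16729838953667), np.float64(6.070604770364276))
step 314 rect (-60.1, -11.2, 24.1, 23.4, 2.42) bbox [-71.5 -48.5] [-21.7   0. ] z 108.0
jack 324 rect (0.4, 41.7, 24.9, 23.4, 89.96) bbox [-11.3  11.9] [29.4 54.1] z 125.1
tube 631 rect (0.5, -62.4, 35.6, 33.0, 0.39) bbox [-17.2  17.9] [-78.3 -46.2] z 112.1
bracket 186 rect (0.7, -10.0, 34.9, 31.7, 0.86) bbox [-16.7  18.3] [-25.8   5.7] z 67.9
size 215.8538622251698 215.99651532692596 slopes [-0.09  0.01  0.71 -0.04]
size 216.1071689460286 216.012797014797 slopes [-0.03 -0.19  0.74 -0.09]
top (np.float64(583.2396926579651), np.float64(0.3044292397759946), np.float64(5.926627556257751))
step 120 rect (-59.8, -0.4, 24.1, 23.8, 1.94) bbox [-71.6 -47.9] [-12.1  11.2] z 107.5
jack 108 rect (1.0, 52.5, 22.1, 25.7, 84.24) bbox [-12.   11.7] [41.3 63.7] z 124.5
tube 265 rect (0.5, -53.2, 36.7, 35.9, 1.16) bbox [-17.7  17.6] [-70.8 -35.5] z 112.1
bracket 80 rect (1.0, -0.4, 35.2, 34.9, 1.16) bbox [-16.6  18.6] [-17.6  17. ] z 67.9
w rack (554.9, -244.9, 47.6, 73.3, 77.36)
flange (548.1, -276.9, 48.2, 55.3, 50.56)
t rack (493.1, -286.6, 130.3, 31.7, 84.69)
flange (545.4, -273.8, 65.8, 62.6, 65.53)
```

```bash
cat > job.py <<'E'
from h import *
import json,os
C=np.array([583.5,0.0]); FY=6.0; TR=np.array([501.4,293.6]); TY=-3.0
ZT=300.
def at(o,yaw,x,y):
    t=np.radians(yaw); return [o[0]+x*np.cos(t)-y*np.sin(t), o[1]+x*np.sin(t)+y*np.cos(t)]
STOPS=dict(step=((-60,0),76,186,-70,46),tube=((0,-53),80,96,0,60),jack=((0,53),72,96,70,54)) # spot, grip h, yaw, tray slot, opening
def go(xy,z,yaw):
    robot.movep([*xy,z],[180,0,yaw]); robot.sleep(.25)
def rep(tag):
    s=get_state(); print(tag,"t",round(s["time_s"],1),s["tool_pos"].round(1),s["eef_rot"].round(1),"w",round(s["width"],1),"gf",round(s["gripper_force"],1),"F",s["force"].round(1)); return s
def down(xy,z,vel=120): robot.movel([*xy,z],vel=vel); robot.sleep(.2)
def grab(xy,z,yaw,op,sq=60):
    go(xy,ZT,yaw); command_gripper(op); down(xy,z); rep("at"); command_gripper(0,sq); rep("grip"); down(xy,ZT,200); rep("up")
def put(xy,z,yaw,op,guard=8):
    go(xy,ZT,yaw); down(xy,z+12,200)
    g=robot.movel([*xy,z-5],vel=25,guard=guard); s=rep("touch %s"%g); command_gripper(op); rep("open")
    zz=s["tool_pos"][2]; robot.movel([*s["tool_pos"][:2],ZT],vel=200); return [float(v) for v in s["tool_pos"]]
E
python3 - <<'E'
from job import *
rep("now")
sp,h,yaw,slot,op=STOPS["step"]
grab(at(C,FY,*sp),12+h+54,yaw,op)
E
```

```text
now t 3.4 [560.1  -1.2 419.7] [-180.     0.    95.9] w 85.4 gf 0.0 F [-0.3 -0.5 -0.8]
at t 7.1 [524.1  -6.4 142.4] [-180.    0. -174.] w 45.9 gf 0.0 F [-0.3  0.4  0.4]
grip t 7.4 [524.   -6.6 142.2] [-180.    0. -174.] w 23.4 gf 58.5 F [-1.2 -1.4  3.2]
up t 8.5 [523.2  -6.3 298.8] [ 1.80e+02 -1.00e-01 -1.74e+02] w 23.1 gf 59.0 F [-0.   0.6 -6.7]
```

Run:
```python
from job import *
sp,h,yaw,slot,op=STOPS["step"]
D={}
D["step"]=put(at(TR,TY,slot,0),4+h+54,177,op); json.dump(D,open("tray.json","w"))
for n in ("tube",):
    sp,h,yaw,slot,op=STOPS[n]
    grab(at(C,FY,*sp),12+h+54,yaw,op)
c=cam("top"); im=c["image"]; save(cv2.resize(im[60:260,80:430],None,fx=2.2,fy=2.2),"t2.png"); np.savez("t2.npz",**c)
```

```text
touch True t 11.6 [431.5 297.  134.1] [-179.9   -0.   177. ] w 23.4 gf 60.3 F [-0.4 -1.   3.9]
open t 12.0 [430.7 296.  133.1] [-1.799e+02 -1.000e-01  1.770e+02] w 45.8 gf 0.0 F [-0.2  0.2 -0.6]
at t 16.6 [589.3 -52.8 146.5] [180.   0.  96.] w 60.1 gf 0.0 F [ 0.2  0.2 -1.2]
grip t 16.9 [589.1 -52.7 146.3] [180.   0.  96.] w 35.7 gf 60.7 F [-1.7 -0.2  4.3]
up t 18.0 [588.4 -52.7 298.6] [-179.9   -0.    96. ] w 35.3 gf 60.0 F [-0.4  0.5 -3.4]
```

View pics/t2.png

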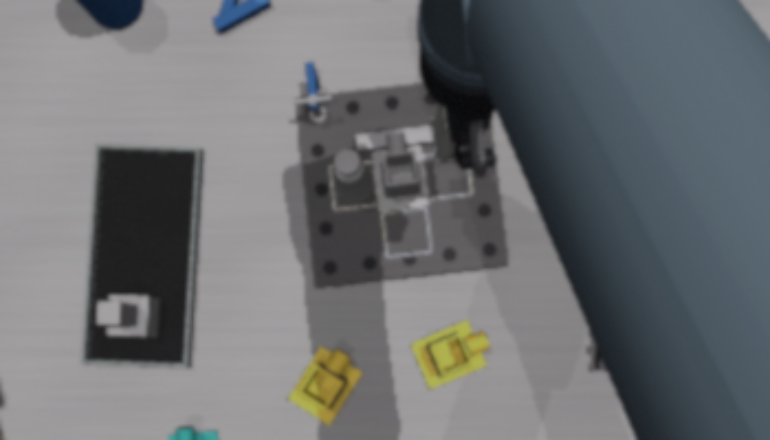

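The step block stands upright in the tray at about (128,316) px in the crop. The bracket and jack are undisturbed, and the tube stop is lifted in the gripper. Next come the other two stops.

```bash
python3 - <<'E'
from job import *
D=json.load(open("tray.json"))
sp,h,yaw,slot,op=STOPS["tube"]
D["tube"]=put(at(TR,TY,slot,0),4+h+54,177,op)
sp,h,yaw,slot,op=STOPS["jack"]
grab(at(C,FY,*sp),12+h+54,yaw,op)
D["jack"]=put(at(TR,TY,slot,0),4+h+54,177,op)
json.dump(D,open("tray.json","w"))
robot.movep([500,150,400],[180,0,96]); robot.sleep(.3); rep("look")
c=cam("top"); np.savez("t3.npz",**c); w,P=wrist(); np.savez("w3.npz",img=w["image"],P=P)
save(np.hstack([cv2.resize(c["image"][60:260,100:420],(400,250)),cv2.resize(w["image"],(333,250))]),"t3.png")
E
python3 - <<'E'
from fit import *
c=dict(np.load("t3.npz")); T=world(c); W=np.load("w3.npz")["P"]; f=(583.5,0,6.0)
tops(T,f); tops(W,f)
for n,Q in(("t",T),("w",W)):
  X,Y,Z=loc(Q,(501.4,293.6,-3.0))
  for k,x,z in(("step",-70,100),("tube",0,104),("jack",70,117)):
    m=(abs(X-x)<30)&(abs(Y)<40)&(abs(Z-z)<4)
    if m.sum()>5: print(n,k,rect(np.stack([X[m],Y[m]],1)),np.median(Z[m]).round(1))
E
python3 - <<'E'
import sys; sys.path.insert(0,'.')
from fit import *
T=world(dict(np.load("top.npz"))); X,Y,Z=loc(T,(483.7,-284,-3.5))
m=(abs(Z-30)<3)&(abs(X)<125)&(abs(Y)<90)
print("rack Y hist",np.histogram(Y[m],np.arange(-90,91,5)))
print("x",np.percentile(X[m&(abs(Y)<60)],[0,1,99,100]))
E
```

```text
touch True t 21.2 [501.3 293.4 138.2] [-179.9   -0.   177. ] w 35.4 gf 60.8 F [-1.8 -0.6  6.2]
open t 21.6 [500.8 292.7 137.2] [-1.799e+02 -1.000e-01  1.770e+02] w 60.3 gf 0.0 F [1.  0.1 0.2]
at t 25.8 [578.2  52.7 138.5] [180.   0.  96.] w 54.3 gf 0.0 F [ 0.6 -0.2 -0.3]
grip t 26.1 [578.   52.7 138.4] [180.   0.  96.] w 27.5 gf 59.0 F [-2.  -1.3  5.7]
up t 27.3 [577.4  52.6 298.7] [-179.9   -0.    96. ] w 27.8 gf 59.4 F [-0.8  0.6 -4.4]
touch True t 30.1 [571.3 289.9 130.4] [-180.   -0.  177.] w 27.7 gf 60.4 F [ 0.4 -1.5  5.8]
open t 30.5 [570.6 289.  129. ] [-1.799e+02 -1.000e-01  1.770e+02] w 54.2 gf 0.0 F [-0.  -0.4  0.5]
look t 32.7 [500.  150.4 399.5] [-179.9   -0.    96.1] w 54.3 gf 0.0 F [ 0.6 -0.   0.2]
bracket 79 rect (0.9, -0.0, 35.5, 34.8, 0.62) bbox [-16.9  18.3] [-17.3  17.4] z 67.4
bracket 137 rect (-3.4, -0.9, 36.9, 28.9, 88.52) bbox [-17.7  10.4] [-19.   17.2] z 67.4
w step (-70.3, -1.1, 23.8, 24.3, 0.03) 100.1
w tube (1.5, -0.1, 36.1, 36.4, 0.17) 104.4
w jack (71.0, -0.9, 25.2, 24.7, 88.68) 117.0
rack Y hist (array([  3,   1,   0,   0,  27, 101,  94, 106,  87,  89,  83,  72,  77,
        76,  65,  70,  60,  65,  57,  55,  60,  61,  64,  70,  80,  74,
        73,  87,  89,  76,  66,   0,   0,   0,   0,   0]), array([-90, -85, -80, -75, -70, -65, -60, -55, -50, -45, -40, -35, -30,
       -25, -20, -15, -10,  -5,   0,   5,  10,  15,  20,  25,  30,  35,
        40,  45,  50,  55,  60,  65,  70,  75,  80,  85,  90]))
x [-119.49113076 -118.6157981   119.42484619  120.9782125 ]
```

View pics/t3.png

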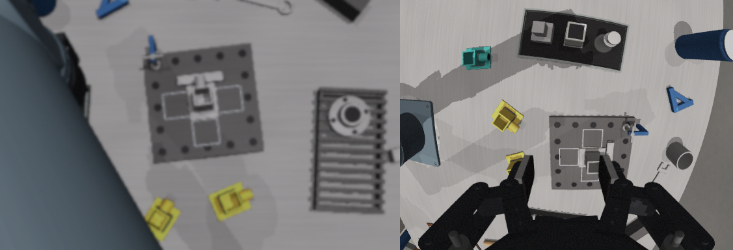

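All three stops stand upright and square in the tray; their tops are at z 100, 104 and 117, as they should be. The three white outlines on the fixture are empty and the bracket hasn't moved. The rack's free half is clear. Next is the bracket.

```bash
python3 - <<'E'
from job import *
grab(list(C),12+36+54,6,60,50)
xy=at([483.7,-285],-3.5,-60,0)
print(put(xy,30+36+54,-3.5,56))
robot.movep([430,-150,400],[180,0,60]); robot.sleep(.3); rep("look")
c=cam("top"); np.savez("t4.npz",**c); w,P=wrist(); np.savez("w4.npz",img=w["image"],P=P)
save(np.hstack([cv2.resize(c["image"][60:260,100:420],(400,250)),cv2.resize(w["image"],(333,250))]),"t4.png")
E
python3 - <<'E'
import sys; sys.path.insert(0,'.')
from fit import *
T=world(dict(np.load("t4.npz"))); W=np.load("w4.npz")["P"]
for n,Q in(("t",T),("w",W)):
  X,Y,Z=loc(Q,(483.7,-285,-3.5))
  for k,x,z in(("bracket tube",-60,86),("base",-60,36),("flange",65,57)):
    m=(abs(X-x)<45)&(abs(Y)<40)&(abs(Z-z)<2.5)
    if m.sum()>5: print(n,k,rect(np.stack([X[m],Y[m]],1)),np.median(Z[m]).round(1))
E
```

```text
at t 36.5 [583.7   0.  102.4] [180.  -0.   6.] w 60.3 gf 0.0 F [-0.  -0.1  0.5]
grip t 36.8 [ 5.836e+02 -2.000e-01  1.023e+02] [180.  -0.   6.] w 34.5 gf 50.7 F [-0.2 -0.4  3. ]
up t 38.1 [583.    0.  298.9] [-1.8e+02  1.0e-01  6.0e+00] w 34.4 gf 50.0 F [-0.5 -0.5 -2.7]
touch True t 41.3 [ 423.8 -281.3  120.1] [-180.     0.    -3.5] w 34.5 gf 50.8 F [-0.9  0.   4.4]
open t 41.6 [ 423.  -280.9  119.6] [-1.799e+02  1.000e-01 -3.500e+00] w 55.9 gf 0.0 F [-0.8 -0.3 -0.4]
[423.7693426060627, -281.3317608409944, 120.07378923408915]
look t 43.8 [ 429.9 -150.5  399.5] [-179.9   -0.    59.9] w 55.9 gf 0.0 F [ 0.6 -1.2  0.6]
t base (-88.2, 1.4, 54.6, 12.2, 89.92) 35.7
t flange (73.1, 20.3, 12.8, 35.5, 43.67) 57.0
w bracket tube (-60.1, 0.3, 36.1, 35.7, 2.27) 85.9
w base (-59.8, 0.6, 57.2, 69.2, 89.62) 36.0
w flange (62.6, 8.4, 42.3, 41.8, 31.63) 58.0
```

View pics/t4.png

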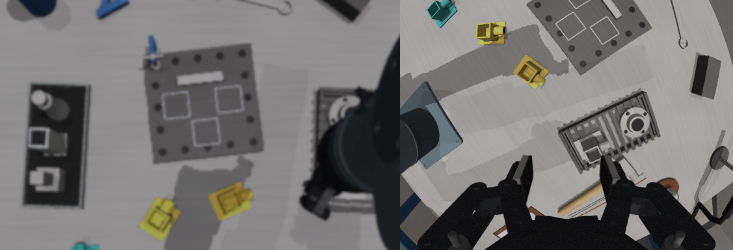

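The bracket stands on its base in the middle of the rack's free half: base top at 36, tube top at 86, offset under 1 mm. The flange is where it was. Next I'll put the stops back.

```bash
cat >> job.py <<'E'
def back(n,D):
    sp,h,yaw,slot,op=STOPS[n]; x,y,z=D[n]
    grab([x,y],z,177,op); xy=at(C,FY,*sp); zz=12+h+54
    go(xy,ZT,yaw); down(xy,zz+10,200)
    g=robot.movel([*xy,zz],vel=20,guard=15); robot.sleep(.3); rep("down %s"%g); command_gripper(op); rep("open")
    robot.movel([*xy,ZT],vel=200)
E
python3 - <<'E'
from job import *
D=json.load(open("tray.json"))
for n in ("step","jack","tube"): print(n); back(n,D)
robot.movep([430,230,400],[180,0,96]); robot.sleep(.4); rep("look")
c=cam("top"); np.savez("t5.npz",**c); w,P=wrist(); np.savez("w5.npz",img=w["image"],P=P)
save(np.hstack([cv2.resize(c["image"][60:260,100:420],(400,250)),cv2.resize(w["image"],(333,250))]),"t5.png")
E
python3 - <<'E'
import sys; sys.path.insert(0,'.')
from fit import *
for n in("top","t5"):
    print(n); T=world(dict(np.load("%s.npz"%n))); tops(T,(583.24,.3,5.93))
E
```

```text
step
at t 47.9 [431.7 297.  134.5] [180.   0. 177.] w 46.3 gf 0.0 F [ 0.2 -0.1 -0.6]
grip t 48.2 [431.6 296.9 134.3] [-180.    0.  177.] w 23.6 gf 58.9 F [-0.3 -2.6  5. ]
up t 49.4 [431.1 296.6 298.9] [-1.799e+02 -1.000e-01  1.770e+02] w 23.5 gf 59.2 F [-0.2 -0.4 -7.7]
down True t 52.7 [523.7  -6.4 142.3] [-180.   -0. -174.] w 23.4 gf 61.0 F [-1.6 -0.6  5.4]
open t 53.1 [522.6  -7.  141.1] [-180.    -0.2 -174. ] w 46.0 gf 0.0 F [-0.1 -0.7  0.9]
jack
at t 57.4 [571.6 289.9 130.8] [180.   0. 177.] w 54.3 gf 0.0 F [-0.7  0.5  0. ]
grip t 57.8 [571.4 289.8 130.8] [-180.    0.  177.] w 28.0 gf 59.0 F [-0.2 -1.4  3.8]
up t 59.0 [571.  289.6 298.7] [-1.799e+02 -1.000e-01  1.770e+02] w 27.9 gf 59.4 F [-1.1 -0.4 -4.7]
down True t 62.1 [577.9  52.6 138.7] [-180.    0.   96.] w 28.0 gf 60.2 F [-0.4  0.   4.7]
open t 62.5 [576.9  52.3 137.5] [-179.8    0.    96. ] w 54.2 gf 0.0 F [ 0.4 -0.2  0.1]
tube
at t 66.6 [501.5 293.5 138.6] [180.   0. 177.] w 60.0 gf 0.0 F [-0.   0.4  0.9]
grip t 66.9 [501.5 293.5 138.5] [180.   0. 177.] w 35.3 gf 61.0 F [ 0.  -1.3  3.5]
up t 68.1 [500.9 293.1 298.8] [-1.
[... 236 characters left out ...]
4 -0.2]
look t 74.5 [430.2 229.8 399.9] [-180.   -0.   96.] w 59.9 gf 0.0 F [ 1.  -0.1  0.7]
top
step 120 rect (-59.8, -0.4, 24.1, 23.8, 1.94) bbox [-71.6 -47.9] [-12.1  11.2] z 107.5
jack 108 rect (1.0, 52.5, 22.1, 25.7, 84.23) bbox [-12.   11.7] [41.3 63.7] z 124.5
tube 265 rect (0.5, -53.2, 36.7, 35.9, 1.16) bbox [-17.7  17.6] [-70.8 -35.5] z 112.1
bracket 80 rect (1.0, -0.4, 35.2, 34.9, 1.15) bbox [-16.6  18.6] [-17.6  17. ] z 67.9
t5
step 117 rect (-60.3, 0.6, 23.7, 24.2, 89.93) bbox [-71.8 -48.5] [-11.   12.4] z 107.5
jack 104 rect (-0.0, 52.6, 22.0, 22.7, 82.79) bbox [-11.8  11. ] [41.3 63.8] z 124.7
tube 258 rect (0.3, -53.2, 35.8, 36.1, 0.97) bbox [-17.4  17.4] [-70.7 -35.7] z 112.1
```

View pics/t5.png

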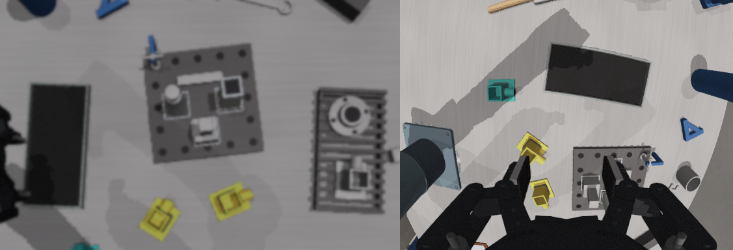

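All three stops are back upright inside their outlines, within about 1 mm and 1° of where they started. The tray is empty, and the bracket and flange are on the rack. I'll hand the job in.

```bash
python3 -c "
from h import *
print(workorder.job_done(), get_state()['time_s'])"
```

```text
the job is handed in; nothing more can be done
the job is handed in; nothing more can be done
```

The job is handed in: the bracket stands on the free end of the rack, the flange was not shifted, and all three stops are back upright on their spots, within about 1 mm by the top camera, after about 75 s of the 141 s allowed.

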